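# Slide a sample cup home and lock the over-centre clamp

## Robot

A 7-joint arm with a two-finger parallel gripper is mounted at the origin on a cart in front of the work surface, level with it; the furniture and walls round the work are solid. World frame = base frame: x ahead of the robot, y to its left, z up, the work surface at z = 0. Lengths are in mm, angles in rad, forces in N, time in s.
With the tool pointing down it reaches from about 400 to 850 mm from the base axis. Payload 10.4 kg.
Tool frame: the origin (TCP) lies midway between the tips of the shut fingers; the grasp point (between the pads) lies 19 mm behind it (grip_point_offset is the distance from the TCP to the grasp point, in mm); z points along the fingers, y is the line along which they close (so a half turn about z gives the same grasp; the last joint's range is limited). The gripper opens to 85 mm and grips with 20 to 120 N. Pads are 22 mm wide; open, the fingers measure 114 mm over their backs; the gripper's body (76 mm by 85 mm) begins 54 mm behind the grasp point. The pads swing forward as they close: fully open they stand 13 mm farther back than shut.
Start: joints at [1.181, 0.332, -0.065, 1.46, 0.022, 1.35, -0.088], TCP at [224.166, -583.439, 231.338] pointing down, gripper open.
Joint ranges: [-2.6, 2.6], [-0.5, 2.12], [-1.47, 1.34], [0.16, 2.42], [-1.27, 4.41], [0.06, 2.06], [-2.6, 2.6]. Speed limits (rad/s): [2.22, 2.22, 2.79, 2.79, 3.14, 3.14, 3.14].

## Interface

Orientations are given as a rotation vector (axis times angle).
In Python, from workcell import get_state, get_image, camera_model, job_done, grip_point_offset gives the robot as it stands. The module is installed in compiled form; this text tells all that it offers.
- The arm moves only by the tool carry_out, never from a script. Its argument "steps" is one flat list of numbers, 5 for each row, row after row: the shift along the tool's x, y, z in mm, then the turn about the tool's z in rad, then the gripper command: -1 is fully open, 1 is shut, values between are in proportion. A call has 1 to 20 rows; each row shifts and turns the commanded pose from where the row before left it, along the tool's axes as they then stand; what a row does not reach is not made up. A row lasts 1/12 s, in which the tool goes at most 41.7 mm and 7.16 degrees, less where a joint would pass 70% of its speed; a pose out of reach is approached as far as the arm can. A call is refused whole if a number of a shift passes 41.7 or a number of a turn 0.125, either way. A call with a gripper value outside its range is refused whole. The fingers move at their own pace and stop on an object; "squeeze" is the grip in N (left out, the last holds). Time passes only in rows, so rows that do not move let the fingers close. It gives the time, the measured TCP pose, the force, the opening and the grip force at its end, in the units of the state.
- get_state(): the state, without advancing time (a new reading comes with each control period).
- get_image(name): name is "scene" or "top" or "wrist"; returns the picture (384x512x3 uint8, red, green, blue); there is no depth.
- camera_model(name): a dict with "intrinsics" (3x3 intrinsics, pixels), "distortion" ([k1, k2, p1, p2, k3] as OpenCV has them; the pictures are not rectified), "R" (3x3) and "t" (3): a world point X has camera coordinates R X + t. Camera axes: x right, y down, z forward; pixel columns grow to the right and rows downward; lengths in mm; the calibration is good to about 2 mm. A picture is of the moment at which its call begins: read the wrist's pose just before it. camera_model takes no time and is no camera call; for the wrist camera it gives the pose at the moment of the call.
- job_done(): hands the job in; it is judged then, once.
The state is a dict: "time_s": time; "joints": joint angles; "qd": joint speeds; "joint_efforts": joint torques, N m; "eef_pos": TCP position; "tool_rot": TCP orientation; "wrist_force": force on the tool from outside, world axes, zero at the start; "torque": the same for the moment, N m; "grip_width": opening from 0.0 (shut) to 1.0 (fully open); "finger_force": force on a finger pad.
Only numpy, scipy, OpenCV 4.12 (cv2) and the standard library are available. Lean on these libraries where they do the work, as an engineer would, in place of code of your own. Each camera call takes 0.05 s, during which the arm holds its last target. There are 200 camera calls.

## Task

In the aluminium clamp fixture, push the blue-lidded sample cup along the channel with your fingertips until it is fully home against the white end stop. Then push the clamp's black handle over its dead point, towards the cup, so that it snaps into lock with its pad pressing on the cup's lid. Only push: do not lift the cup off the channel floor or tip it over, leave the other cups and the amber bottle where they stand, and finish clear of everything.

Things in the scene. Friction and masses are not known exactly. Their poses are not given: they have to be found in the camera images.
- fixture: Fixed aluminium fixture, base plate 165x160x8 mm (x -130 to 35, y -45 to 115 mm). Origin: on its underside, below the centre of a cup that is fully home; x along the channel to the end stop (away from the robot), y left to the clamp, z up. Channel floor at z = 8 mm; two guide rails, inner faces at y = -31 and 31 mm, x -92 to 38 mm, tops at z = 32 mm; open at the -x end.
- end_stop (a point): Top middle of the white end stop's face that the cup comes to rest against, 29 mm beyond the fixture's origin along x, 32 mm high.
- clamp_pivot (a point): The clamp's pivot, between the cheeks of the steel bracket beside the left rail; at x = 14, y = 62, z = 88 mm of the fixture, axis along the fixture's x. Bracket: x 0 to 32, y 44 to 83 mm, top at z = 103 mm. Open, the clamp's arm stands up to z = 165 mm, within x 5 to 23 mm, reaching over the channel's left part (y 25 to 75 mm): keep the hand on its -x side when pushing the cup.
- cup: The sample cup to be clamped: 61 mm across its blue screw lid, 63 mm high, about 40 g, body 58 mm across where it is pushed. Stands in the channel, 25 to 60 mm short of home. Origin: centre of its underside. Fully home it lies at x = 0, y = 0, z = 8 mm of the fixture. Pushed high up it may tip: push within 25 mm of the channel floor.
- clamp_lever (a joint): Angle of the clamp's lever (rad): 0 open, as at the start; 1.48 locked, against its stop. An over-centre spring drives it back to 0 below the dead point at 0.63 and into lock beyond it; pushing the handle's end over takes about 5 to 12 N. Grows as the handle's end swings towards -y of the fixture (over the cup).
- handle_end (a point): Centre of the round end (radius 10 mm) of the lever's black handle, 20 mm thick, 90 mm from the pivot. In the fixture's frame, open: x = 14, y = 100, z = 170 mm, leaning 25 degrees to +y; at the dead point y = 45, z = 176 mm, 11 degrees past upright; locked: y = -16, z = 133 mm, leaning 60 degrees to -y. Push its outer (+y) side towards -y, some 10 degrees past the dead point.
- clamp_pad: Black rubber pad, 16 mm across, sprung, under the end of the clamp's arm; origin on its underside. Locked on a cup that is home it presses on the lid with about 2 to 4 N.
- open_cup: Bystander: white cup without lid, 59 mm across, 60 mm high, standing on the front left of the base plate. Origin: centre of its underside.
- spare_cup_1: Bystander: blue-lidded sample cup, 61 mm across, 63 mm high, on the worktop to the right. Origin: centre of its underside.
- spare_cup_2: Bystander: another such cup, farther back on the right.
- amber_bottle: Bystander: amber bottle with black cap, 72 mm across, 170 mm high, at the back on the left. Origin: centre of its underside.
Not all that is in view belongs to the job. Leave any pink or yellow look-alike of the cup alone.

How it is judged:
By the outcome, as a careful person would: the job done as asked, in the order asked, and still so for the second after the job is handed in, with the robot touching nothing.
It also fails if it takes over 40 s, if anything falls off the work surface, if the arm or the gripper's body presses on something with over 40 N, if the wrist force passes 120 N, or if a joint passes its speed limit or range.

## Working session

There is one attempt and no reset: what is moved stays moved. The work goes in short steps, Python scripts to look and compute and a tool call to move; the robot and the scene stay as the last step left them, time stands still between calls to the robot, and variables do not carry over. Pictures are saved under pics/ and viewed, at most 11 in all, crops included, and the job is handed in when it is done.

Besides the shell and the picture viewer there is one more tool, called by a JSON object that holds its "method" and its "body", one argument or row to a line. carry_out: Moves the arm, as the interface text tells. Its arguments: {"type":"object","properties":{"steps":{"type":"array"},"squeeze":{"type":"number"}},"required":["steps"]}

```bash
mkdir -p pics; python3 - <<'E'
from workcell import *
import cv2,numpy as np
s=get_state();print(s)
for n in("scene","top"):
    im=get_image(n);cv2.imwrite(f"pics/{n}0.png",im[...,::-1]);m=camera_model(n)
    np.savez(f"{n}.npz",im=im,**m)
    print(n,np.round(m["intrinsics"],1).tolist(),m["distortion"],np.round(m["R"],3).tolist(),np.round(m["t"],1))
E
```

```text
{'time_s': 0.0, 'joints': array([ 1.18136538,  0.33283981, -0.06473603,  1.46097564,  0.02160777,
        1.3499253 , -0.08850651]), 'qd': array([-1.13440425e-03,  4.14808970e-04, -7.86061088e-04, -9.63796006e-04,
       -6.76208323e-04, -4.65091855e-04,  5.15035295e-05]), 'joint_efforts': array([ 3.99683086e-05, -6.25453591e+01,  4.88818204e-02, -3.91607344e+01,
        1.61883520e-02,  9.90855420e-03,  4.28778753e-05]), 'eef_pos': array([ 224.02954402, -583.04053882,  230.51967688]), 'tool_rot': array([-3.08749221e+00, -5.72812158e-01,  5.17988324e-04]), 'wrist_force': array([-0.576615  , -0.56366131, -0.29490564]), 'torque': array([ 0.03973075, -0.03446439, -0.06834661]), 'finger_force': 0.0, 'grip_width': 1.001297627497824}
scene [[418.7, 0.0, 256.6], [0.0, 418.7, 191.0], [0.0, 0.0, 1.0]] [-0.15201325  0.          0.          0.          0.        ] [[-0.865, -0.501, 0.002], [-0.346, 0.595, -0.726], [0.363, -0.629, -0.688]] [404.5 334.2 880. ]
top [[402.9, 0.0, 262.7], [0.0, 402.9, 190.9], [0.0, 0.0, 1.0]] [0.01710453 0.         0.         0.         0.        ] [[-0.005, -1.0, 0.005], [-0.997, 0.005, -0.078], [0.078, -0.005, -0.997]] [ -63.2  494.6 1329.6]
```

View pics/scene0.png

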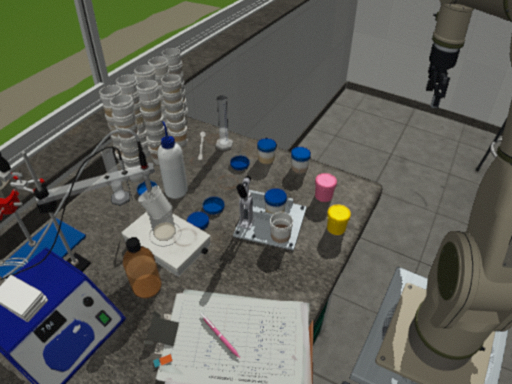

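View pics/top0.png

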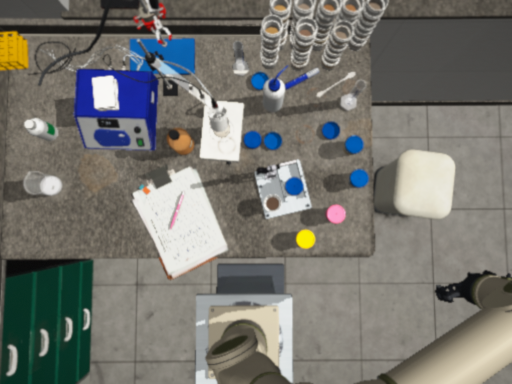

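View crop.

Candidates in the top view are:
- Blue lid in the fixture at (293,186), which is my choice.
- Spare cups at (354,145) and (359,178).
- Loose lids at (252,139), (272,141), (331,130) and (259,80).
- Pink cup at (336,213) and yellow cup at (305,239).

The amber bottle is at (180,141), and the open cup is on the plate at (272,204). I'll check the choice in a close crop.

```bash
python3 - <<'E'
import cv2,numpy as np
t=np.load("top.npz")["im"][150:228,240:326,::-1];s=np.load("scene.npz")["im"][165:255,225:315,::-1]
a=cv2.resize(t,(430,390),interpolation=cv2.INTER_CUBIC);b=cv2.resize(s,(360,360),interpolation=cv2.INTER_CUBIC)
o=np.zeros((390,790,3),np.uint8);o[:,:430]=a;o[:360,430:]=b
cv2.imwrite("pics/crop1.png",o)
E
```

```text
(no output)
```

View pics/crop1.png

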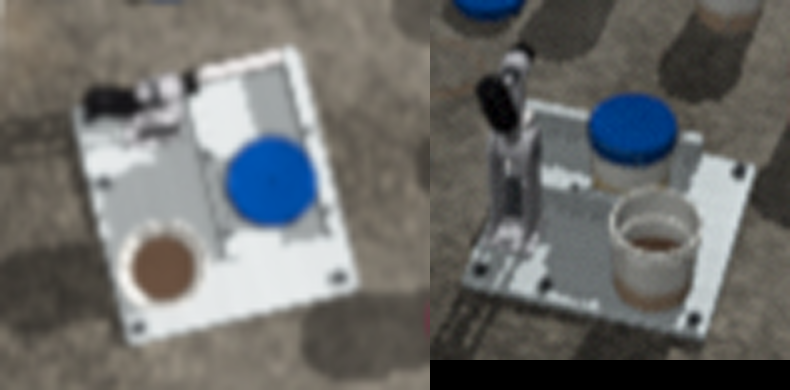

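The crop shows the white-bodied cup with a blue lid standing between the rails at top (294,186), with the clamp up to its left at about (262,170), so this is the right cup. The open cup sits at front left at (272,203). The plate corners are at about (255,174), (299,160), (311,208) and (266,219).

```bash
cat >h.py <<'E'
import cv2,numpy as np
from scipy.optimize import least_squares
def ray(uv,z,m):
    uv=np.array(uv,float).reshape(-1,1,2);p=cv2.undistortPoints(uv,np.array(m["intrinsics"]),np.array(m["distortion"])).reshape(-1,2)
    R,t=np.array(m["R"]),np.array(m["t"]);d=np.c_[p,np.ones(len(p))]@R;c=-R.T@t
    return c+d*((z-c[2])/d[:,2])[:,None]
def proj(X,m):
    return cv2.projectPoints(np.array(X,float).reshape(-1,1,3),cv2.Rodrigues(np.array(m["R"]))[0],np.array(m["t"]),np.array(m["intrinsics"]),np.array(m["distortion"]))[0].reshape(-1,2)
def fit(F,W): # 2D rigid
    a,b=F.mean(0),W.mean(0);A,B=F-a,W-b
    th=np.arctan2((A[:,0]*B[:,1]-A[:,1]*B[:,0]).sum(),(A*B).sum());c,s=np.cos(th),np.sin(th);R=np.array([[c,-s],[s,c]])
    return th,b-R@a,W-(F@R.T+b-R@a)
E
python3 - <<'E'
from h import *
m=np.load("top.npz");px=np.array([[75,118],[297,48],[357,288],[130,343]])/5+[240,150]-0.4
W=ray(px,8,m)[:,:2];F=np.array([[35,115],[35,-45],[-130,-45],[-130,115]])
th,o,r=fit(F,W);print(th,o,r.round(1).tolist())
R=np.array([[np.cos(th),-np.sin(th)],[np.sin(th),np.cos(th)]])
def blue(im):
    h=cv2.cvtColor(im,cv2.COLOR_RGB2HSV);return cv2.inRange(h,(100,120,60),(125,255,255))
n,l,st,c=cv2.connectedComponentsWithStats(blue(m["im"]));
i=[i for i in range(1,n) if np.hypot(*(c[i]-[294,186]))<5]
for k in i: print(c[k],st[k]); w=ray(c[k],69,m)[0];print("lid",w,R.T@(w[:2]-o))
# other things
for nme,p,z in(("open",(272.4,203.4),68),("spare1",(359,178),63),("spare2",(354,145),63),("pink",(336,213),63),("yel",(305,239),63),("amber",(176,138),100)):
    w=ray(p,z,m)[0];print(nme,w.round(),(R.T@(w[:2]-o)).round())
E
```

```text
0.24980247202076378 [ 554.83202949 -155.07808917] [[-4.9, -3.7], [2.8, 0.3], [-0.6, 2.6], [2.7, 0.7]]
[293.84126984 185.88492063] [285 177  18  18 252]
lid [ 506.16537658 -166.12140313   69.        ] [-49.88614791   1.33046466]
open [450. -97.  68.] [-87.  83.]
spare1 [ 531. -379.   63.] [ -78. -211.]
spare2 [ 640. -365.   63.] [  31. -224.]
pink [ 418. -302.   63.] [-169. -108.]
yel [ 335. -201.   63.] [-224.   10.]
amber [658. 209. 100.] [190. 327.]
```

```bash
cat >>h.py <<'E'
from scipy.spatial.transform import Rotation as Ro
from workcell import *
def fx(p,o,th): # fixture->world
    return np.array([o[0]+np.cos(th)*p[0]-np.sin(th)*p[1],o[1]+np.sin(th)*p[0]+np.cos(th)*p[1],p[2]])
def delta(W,yaw):
    s=get_state();R=Ro.from_rotvec(s["tool_rot"]).as_matrix();y0=np.arctan2(R[1,0],R[0,0])
    print("tcp",s["eef_pos"].round(1),"yaw",y0.round(3),"turn +z",(y0-yaw).round(3),"tool-axes shift",(R.T@(W-s["eef_pos"])).round(1),"F",s["wrist_force"].round(1),"t",s["time_s"])
E
python3 - <<'E'
from h import *
s=get_state();R=Ro.from_rotvec(s["tool_rot"]).as_matrix();print(R.round(3))
m=camera_model("wrist");c=-np.array(m["R"]).T@m["t"];print("cam in tool",R.T@(c-s["eef_pos"]),"fwd",(R.T@m["R"][2]).round(2),"img x",(R.T@m["R"][0]).round(2))
delta(fx((-105,-15,280),(555,-155),.25),.25)
E
```

```text
[[ 0.933  0.359 -0.   ]
 [ 0.359 -0.933  0.001]
 [-0.    -0.001 -1.   ]]
cam in tool [  80.49945162   -0.97024082 -142.25028973] fwd [-0.31 -0.    0.95] img x [-0.  1.  0.]
tcp [ 224.  -583.1  230.6] yaw 0.367 turn +z 0.117 tool-axes shift [ 356.5 -278.3  -49. ] F [-0.3 -0.1 -0.5] t 0.1
```

{"method": "carry_out", "body": {
  "steps": [28.3,-20.3,-4.6,0,1,28.3,-20.3,-4.6,0,1,28.3,-20.3,-4.6,0,1,28.3,-20.3,-4.6,0,1,28.3,-20.3,-4.6,0,1,28.3,-20.3,-4.6,0,1,28.3,-20.3,-4.6,0,1,28.3,-20.3,-4.6,0,1,28.3,-20.3,-4.6,0,1,28.3,-20.3,-4.6,0,1,28.3,-20.3,-4.6,0,1,28.3,-20.3,-4.6,0,1,28.3,-20.3,-4.6,0,1,28.3,-20.3,-4.6,0,1,28.3,-20.3,-4.6,0,1,0,0,0,-0.121,1,0,0,0,-0.121,1,0,0,0,-0.121,1,0,0,0,-0.121,1,0,0,0,-0.121,1]
}}

```text
time_s: 1.77
eef_pos: [511.1, -146.8, 299.9]
tool_rot: [-2.773, -1.476, 0.001]
wrist_force: [-0.1, -0.7, -0.8]
grip_width: -0.001
finger_force: 0.0
```

{"method": "carry_out", "body": {
  "steps": [0,0,0,-0.121,1,0,0,0,-0.121,1,0,0,0,-0.121,1,0,0,0,-0.121,1,0,0,0,-0.121,1,0,0,0,-0.121,1,0,0,0,-0.121,1,0,0,0,-0.121,1,0,0,0,-0.121,1,0,0,0,-0.121,1,0,0,0,-0.121,1,0,0,0,-0.121,1,0,0,0,-0.121,1,0,0,0,-0.121,1,0,0,0,-0.121,1,0,0,0,-0.121,1,0,0,0,-0.121,1,0,0,0,-0.121,1,0,0,0,-0.121,1,0,0,0,-0.121,1]
}}

```text
time_s: 3.43
eef_pos: [511.0, -146.9, 300.0]
tool_rot: [0.401, -3.115, -0.0]
wrist_force: [0.4, -0.2, 0.7]
grip_width: -0.006
finger_force: 0.0
```

```bash
python3 - <<'E'
from h import *
delta(fx((-40,20,300),(555,-155),.25),.25-np.pi);print(get_state()["joints"].round(2))
m=camera_model("wrist");im=get_image("wrist");np.savez("w1.npz",im=im,**m);cv2.imwrite("pics/w1.png",im[...,::-1])
print(proj([fx(p,(555,-155),.25) for p in [(0,0,32),(29,0,32),(14,100,170)]],m))
E
```

```text
tcp [ 511.  -146.9  300. ] yaw -2.885 turn +z 0.006 tool-axes shift [-0.6  1.3 -0. ] F [ 0.4 -0.2  0.7] t 3.4333
[ 0.81  0.15 -0.68  1.57  0.1   1.46  1.95]
[[236.95887657 177.36396541]
 [237.17106298 198.71466651]
 [341.2713736  236.16522825]]
```

View pics/w1.png

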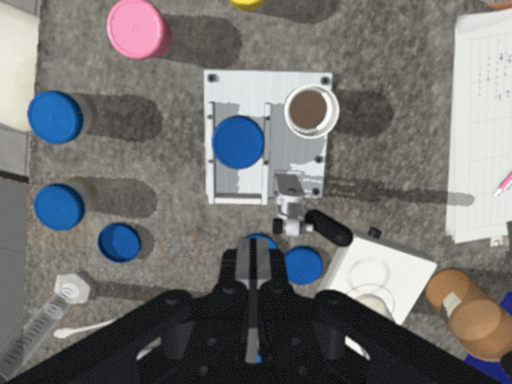

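The wrist view shows the cup's lid at (239,142) between the rails at columns of about 211 and 267. The end stop bar is at row ~197, the handle end at (345,235), the open cup at (312,110), and the plate corners at (205,71) and (333,73). I'll take an enlarged crop to refine this.

```bash
python3 - <<'E'
import cv2,numpy as np
im=np.load("w1.npz")["im"][60:250,195:365,::-1]
cv2.imwrite("pics/crop2.png",cv2.resize(im,None,fx=3.15,fy=3.15,interpolation=cv2.INTER_CUBIC))
E
```

```text
(no output)
```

View pics/crop2.png

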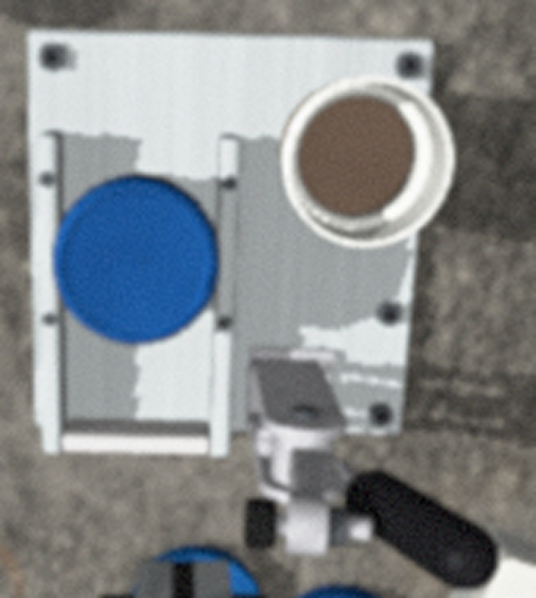

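```bash
python3 - <<'E'
from h import *
m=np.load("w1.npz")
c=lambda p:np.array(p,float)/3.15+[195,60]-.34
pts=[((27,32),8,-130,-45),((433,42),8,-130,115),((402,432),8,35,115),((60,133),32,-92,-31),((62,434),32,29,-31),((211,434),32,29,31),((218,137),32,-92,31)]
W=np.array([ray(c(p[0]),p[1],m)[0][:2] for p in pts]);F=np.array([p[2:] for p in pts],float)
th,o,r=fit(F,W);print(th,o,r.round(1).tolist())
R=np.array([[np.cos(th),-np.sin(th)],[np.sin(th),np.cos(th)]])
for n,p,z in(("lid",(136,259),71),("hend",(466,556),175),("open",(367,160),68)):print(n,(R.T@(ray(c(p),z,m)[0][:2]-o)).round(1))
np.save("fix.npy",[*o,th])
delta(fx((-112,-3,300),o,th),th-np.pi)
E
```

```text
0.2370221420827204 [ 553.60097347 -153.72691459] [[0.9, 0.6], [1.7, -0.3], [-1.0, -0.1], [-0.6, 1.2], [-0.2, 0.0], [-1.2, -0.6], [0.4, -0.8]]
lid [-51.8   0.9]
hend [11.3 98.3]
open [-87.6  81. ]
tcp [ 511. -147.  300.] yaw -2.876 turn +z 0.028 tool-axes shift [ 72.7 -17.5   0. ] F [-0.1 -0.   0.9] t 3.4833
```

{"method": "carry_out", "body": {
  "steps": [24,-6,0,0.014,1,24,-6,0,0.014,1,24,-5,20,0,1,0,0,35,0,1,0,0,35,0,1,0,0,35,0,1,0,0,35,0,1,0,0,30,0,1,0,0,30,0,1,0,0,25,0,1,0,0,20,0,1,0,0,14,0,1,0,0,0,0,1]
}}

```text
time_s: 4.57
eef_pos: [443.2, -179.5, 18.5]
tool_rot: [0.344, -3.119, -0.004]
wrist_force: [-0.0, -0.1, 0.0]
grip_width: 0.001
finger_force: 0.0
```

```bash
python3 - <<'E'
from h import *
*o,th=np.load("fix.npy")
delta(fx((-93,-3,18),o,th),th-np.pi)
im=get_image("wrist");m=camera_model("wrist");np.savez("w2.npz",im=im,**m);cv2.imwrite("pics/w2.png",im[...,::-1])
E
```

```text
tcp [ 443.2 -179.5   18.5] yaw -2.922 turn +z -0.017 tool-axes shift [-20.5  -3.5   0.4] F [-0.  -0.1  0. ] t 4.5667
```

View pics/w2.png

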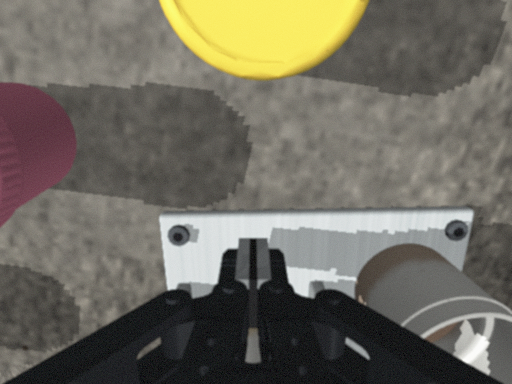

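The fingertips are centred behind the cup at the channel mouth, clear of the open cup on the right and the yellow cup behind. Now I'll push.

{"method": "carry_out", "body": {
  "steps": [-6,-1.5,0,-0.017,1,-6,-2,0,0,1,-4,0,0,0,1,-3,0,0,0,1,-3,0,0,0,1,-3,0,0,0,1,-3,0,0,0,1,-3,0,0,0,1,-3,0,0,0,1,-3,0,0,0,1,-3,0,0,0,1,-3,0,0,0,1,-3,0,0,0,1,-3,0,0,0,1,-3,0,0,0,1,-2,0,0,0,1,-2,0,0,0,1,0,0,0,0,1]
}}

```text
time_s: 6.12
eef_pos: [500.9, -170.4, 21.3]
tool_rot: [-0.375, 3.119, 0.0]
wrist_force: [-0.4, 0.0, -0.6]
grip_width: -0.001
finger_force: 0.0
```

```bash
cat > look.py <<'E'
from h import *
*o,th=np.load("fix.npy")
delta(fx((-40,-3,18),o,th),th-np.pi)
R=np.array([[np.cos(th),-np.sin(th)],[np.sin(th),np.cos(th)]])
for n in("scene","top"):
    im=get_image(n);m=camera_model(n);np.savez(n+"2.npz",im=im,**m)
    k=cv2.inRange(cv2.cvtColor(im,cv2.COLOR_RGB2HSV),(100,120,60),(125,255,255))
    N,l,st,c=cv2.connectedComponentsWithStats(k)
    for i in range(1,N):
        w=ray(c[i],65,m)[0];f=R.T@(w[:2]-o)
        if abs(f[0])<90 and abs(f[1])<40 and st[i][4]>30:print(n,c[i].round(1),st[i],"fixture",f.round(1))
E
python3 look.py; python3 -c "
import cv2,numpy as np
a=np.load('scene2.npz')['im'][165:255,225:325,::-1];cv2.imwrite('pics/s2.png',cv2.resize(a,None,fx=6,fy=6,interpolation=cv2.INTER_CUBIC))"
```

```text
tcp [ 500.9 -170.4   21.3] yaw -2.902 turn +z 0.002 tool-axes shift [-15.2   0.7   3.3] F [-0.4  0.  -0.6] t 6.1167
scene [261.1 193.3] [252 185  19  18 271] fixture [-10.2   0.1]
```

View pics/s2.png

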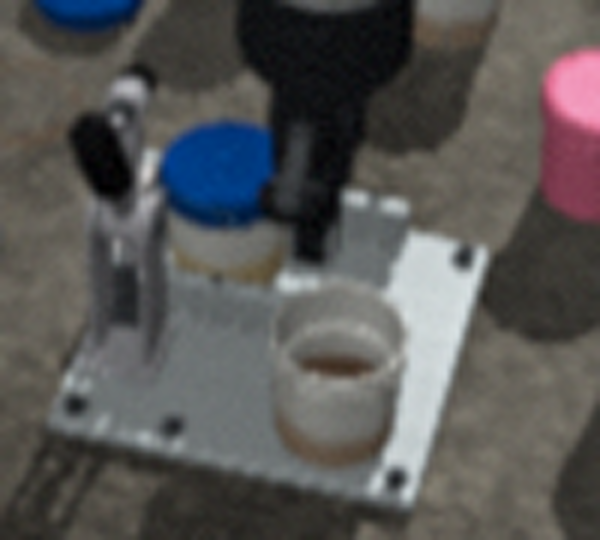

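The cup is upright in the channel at about x=-11 (lid at 80,175 of the crop, partly hidden by the finger), and the open cup hasn't moved. I'll continue slowly.

{"method": "carry_out", "body": {
  "steps": [-2,0,0.5,0,1,-2,0,0.5,0,1,-2,0,0.5,0,1,-2,0,0,0,1,-1,0,0,0,1,0,0,0,0,1]
}}

```text
time_s: 6.72
eef_pos: [509.5, -168.3, 19.8]
tool_rot: [-0.375, 3.119, 0.0]
wrist_force: [0.0, -0.6, 0.6]
grip_width: -0.002
finger_force: 0.0
```

{"method": "carry_out", "body": {
  "steps": [-1,0,0,0,1,0,0,0,0,1]
}}

```text
time_s: 6.88
eef_pos: [510.3, -168.2, 19.8]
tool_rot: [-0.375, 3.119, -0.0]
wrist_force: [0.6, -0.1, 1.0]
grip_width: -0.002
finger_force: 0.0
```

{"method": "carry_out", "body": {
  "steps": [-1,0,0,0,1,0,0,0,0,1]
}}

```text
time_s: 7.05
eef_pos: [511.3, -167.9, 19.9]
tool_rot: [-0.375, 3.119, -0.0]
wrist_force: [-1.2, -0.1, 0.5]
grip_width: -0.0
finger_force: 0.0
```

```bash
python3 look.py
```

```text
tcp [ 511.3 -167.9   19.9] yaw -2.902 turn +z 0.002 tool-axes shift [-4.5  0.9  1.9] F [-1.2 -0.1  0.5] t 7.05
scene [257.5 192.3] [248 185  19  17 252] fixture [ 0.5 -0.9]
```

{"method": "carry_out", "body": {
  "steps": [-1,0,0,0,1,0,0,0,0,1]
}}

```text
time_s: 7.32
eef_pos: [512.2, -167.7, 19.8]
tool_rot: [-0.375, 3.119, -0.0]
wrist_force: [-0.9, -0.1, 0.7]
grip_width: 0.0
finger_force: 0.0
```

{"method": "carry_out", "body": {
  "steps": [-1,0,0,0,1,0,0,0,0,1]
}}

```text
time_s: 7.48
eef_pos: [513.3, -167.4, 19.8]
tool_rot: [-0.375, 3.119, -0.0]
wrist_force: [-0.9, -0.2, -0.0]
grip_width: -0.001
finger_force: 0.0
```

{"method": "carry_out", "body": {
  "steps": [-1,0,0,0,1,0,0,0,0,1]
}}

```text
time_s: 7.65
eef_pos: [514.2, -167.2, 19.9]
tool_rot: [-0.375, 3.119, -0.0]
wrist_force: [-0.1, -0.2, 0.3]
grip_width: -0.0
finger_force: 0.0
```

{"method": "carry_out", "body": {
  "steps": [-1,0,0,0,1,0,0,0,0,1]
}}

```text
time_s: 7.82
eef_pos: [515.1, -167.0, 19.8]
tool_rot: [-0.375, 3.119, -0.0]
wrist_force: [-0.9, -0.1, -0.4]
grip_width: 0.001
finger_force: 0.0
```

{"method": "carry_out", "body": {
  "steps": [-1,0,0,0,1,0,0,0,0,1]
}}

```text
time_s: 7.98
eef_pos: [515.6, -166.9, 19.7]
tool_rot: [0.375, -3.118, 0.0]
wrist_force: [-3.5, 0.1, 1.3]
grip_width: 0.001
finger_force: 0.0
```

```bash
python3 look.py
```

```text
tcp [ 515.6 -166.9   19.7] yaw -2.902 turn +z 0.002 tool-axes shift [-0.   0.9  1.7] F [-3.5  0.1  1.3] t 7.9833
scene [256.3 191.6] [248 184  17  17 233] fixture [ 4.2 -2.8]
```

{"method": "carry_out", "body": {
  "steps": [-1,0,0,0,1,0,0,0,0,1]
}}

```text
time_s: 8.25
eef_pos: [515.8, -166.9, 19.5]
tool_rot: [0.374, -3.117, 0.0]
wrist_force: [-8.3, -0.9, 3.5]
grip_width: 0.003
finger_force: 0.4
```

```bash
python3 look.py; python3 -c "
import cv2,numpy as np
a=np.load('scene2.npz')['im'][165:255,225:325,::-1];cv2.imwrite('pics/s3.png',cv2.resize(a,None,fx=6,fy=6,interpolation=cv2.INTER_CUBIC))"
```

```text
tcp [ 515.8 -166.9   19.5] yaw -2.903 turn +z 0.002 tool-axes shift [0.2 1.  1.5] F [-8.3 -0.9  3.5] t 8.25
scene [256.3 191.5] [248 184  17  17 230] fixture [ 4.4 -2.8]
```

View pics/s3.png

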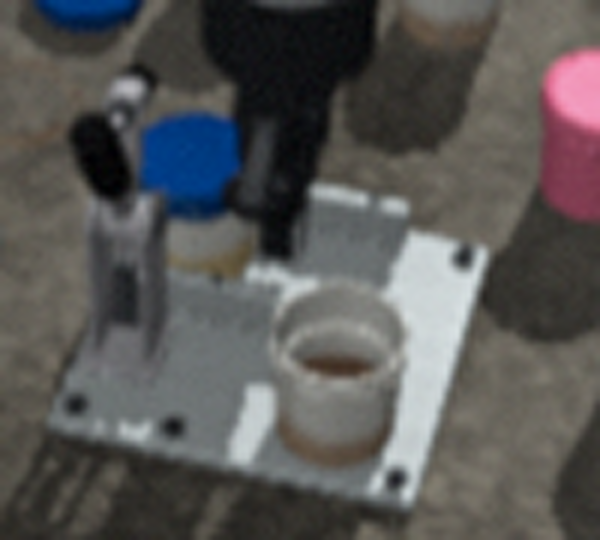

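The force built to 8 N with no further motion and the cup upright at the stop, so it is home. I'll back off and rise.

{"method": "carry_out", "body": {
  "steps": [2,0,0,0,1,5,0,0,0,1,12,0,0,0,1,14,0,0,0,1,14,0,0,0,1,10,0,0,0,1,5,0,0,0,1,0,0,-25,0,1,0,0,-35,0,1,0,0,-35,0,1,0,0,-35,0,1,0,0,-35,0,1,0,0,-35,0,1,0,0,-35,0,1,0,0,-30,0,1,0,0,-15,0,1,0,0,0,0,1]
}}

```text
time_s: 9.77
eef_pos: [458.5, -181.4, 303.9]
tool_rot: [-0.375, 3.113, -0.006]
wrist_force: [-0.0, 0.2, -0.7]
grip_width: 0.001
finger_force: 0.0
```

```bash
python3 look.py; python3 - <<'E'
from h import *
*o,th=np.load("fix.npy")
R=np.array([[np.cos(th),-np.sin(th)],[np.sin(th),np.cos(th)]])
delta(fx((13,145,300),o,th),th-np.pi)
im=get_image("wrist");m=camera_model("wrist");np.savez("w3.npz",im=im,**m)
k=cv2.inRange(cv2.cvtColor(im,cv2.COLOR_RGB2HSV),(100,120,60),(125,255,255))
N,l,st,c=cv2.connectedComponentsWithStats(k)
for i in range(1,N):
    f=R.T@(ray(c[i],70,m)[0][:2]-o)
    if st[i][4]>300:print(c[i].round(),st[i],f.round(1))
E
```

```text
tcp [ 458.5 -181.4  303.9] yaw -2.902 turn +z 0.003 tool-axes shift [-57.4   2.6 286.1] F [-0.   0.2 -0.7] t 9.7667
scene [258.3 192.5] [248 185  21  17 282] fixture [-1.9 -0.9]
top [290.7 171.1] [282 163  18  17 248] fixture [ 0.3 -3.3]
tcp [ 457.1 -181.1  299.9] yaw -2.902 turn +z 0.003 tool-axes shift [-1.136e+02  1.487e+02 -1.000e-01] F [-0.6 -0.3  0.1] t 9.8667
[ 80. 170.] [  54  146   53   49 2006] [ -80.4 -203.3]
[254. 225.] [ 230  206   48   42 1353] [-11.3  -1.2]
[ 84. 252.] [  60  231   48   43 1581] [  26.7 -216.1]
[140. 280.] [ 120  262   40   37 1120] [  67.  -148.9]
```

{"method": "carry_out", "body": {
  "steps": [-26,33,0,0,1,-26,33,0,0,1,0,0,0,0,1]
}}

```text
time_s: 10.17
eef_pos: [493.1, -97.1, 298.8]
tool_rot: [-0.39, 3.117, 0.005]
wrist_force: [1.3, 1.5, -0.1]
grip_width: 0.001
finger_force: 0.0
```

```bash
python3 - <<'E'
from h import *
*o,th=np.load("fix.npy")
R=np.array([[np.cos(th),-np.sin(th)],[np.sin(th),np.cos(th)]])
delta(fx((13,145,300),o,th),th-np.pi)
im=get_image("wrist");m=camera_model("wrist")
k=cv2.inRange(cv2.cvtColor(im,cv2.COLOR_RGB2HSV),(100,120,60),(125,255,255))
N,l,st,c=cv2.connectedComponentsWithStats(k)
for i in range(1,N):
    f=R.T@(ray(c[i],70,m)[0][:2]-o)
    if st[i][4]>300 and abs(f[1])<50:print(c[i].round(),st[i],f.round(1))
q=proj([fx((29,y,32),o,th) for y in(-31,31)],m);print(q)
x,y=map(int,q.mean(0));a=im[y-60:y+30,x-50:x+60,::-1];cv2.imwrite('pics/w4.png',cv2.resize(a,None,fx=6,fy=6,interpolation=cv2.INTER_CUBIC))
E
```

```text
tcp [493.1 -97.1 298.8] yaw -2.893 turn +z 0.012 tool-axes shift [-59.4  75.   -0.9] F [ 1.3  1.5 -0.1] t 10.1667
[191. 187.] [ 166  163   50   50 1962] [-5.8 -4.3]
[215. 253.] [201 237  37  39 796] [80.6 22.2]
[[176.68349824 203.38558875]
 [224.06208744 203.75973824]]
```

View pics/w4.png

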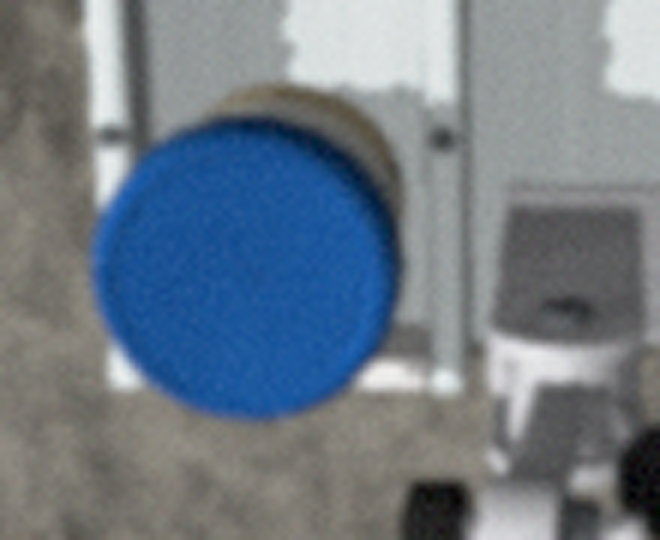

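The picture shows the lid at (247,270), overlapping the end stop, whose edge is at row ~358 of the crop, with the cup upright. The rails appear ~3 px off the prediction, so there is a small pose bias, and I'll check the displacement with the fixed cameras instead.

```bash
python3 - <<'E'
from h import *
*o,th=np.load("fix.npy")
R=np.array([[np.cos(th),-np.sin(th)],[np.sin(th),np.cos(th)]])
def lids(im,m):
    hsv=cv2.cvtColor(im,cv2.COLOR_RGB2HSV);k=cv2.inRange(hsv,(100,120,60),(125,255,255))
    N,l,st,c=cv2.connectedComponentsWithStats(k)
    return [(c[i],R.T@(ray(c[i],66,m)[0][:2]-o)) for i in range(1,N) if st[i][4]>150]
for n in("scene","top"):
    a=np.load(n+".npz");m={k:a[k] for k in("intrinsics","distortion","R","t")}
    ims=[a["im"]]+[get_image(n) for _ in range(2)]
    for im in ims:
        print(n,[(c.round(1).tolist(),f.round(1).tolist()) for c,f in lids(im,m) if abs(f[1])<20 and abs(f[0])<70])
delta(fx((13,145,300),o,th),th-np.pi)
im=get_image("wrist");m=camera_model("wrist")
# lid outline: lowest row and left/right extremes -> z71
k=cv2.inRange(cv2.cvtColor(im,cv2.COLOR_RGB2HSV),(100,120,60),(125,255,255))
N,l,st,c=cv2.connectedComponentsWithStats(k);i=min(range(1,N),key=lambda i:np.hypot(*(c[i]-[191,187])))
ys,xs=np.nonzero(l==i)
for p in((xs[ys==ys.max()].mean(),ys.max()+.5),):print("far edge fixture x",R.T@(ray(p,71,m)[0][:2]-o),p,c[i])
b=cv2.cvtColor(im,cv2.COLOR_RGB2GRAY);q=proj(fx((29,27,32),o,th),m)[0];print(q);u,v=q.round().astype(int);print(b[v-8:v+9,u-6:u+1].mean(1).round())
w=np.linspace(20,45,26);print([int(b[tuple(proj(fx((0,y,32),o,th),m)[0].round().astype(int)[::-1])]) for y in w])
E
```

```text
scene [([275.1, 196.7], [-50.0, 2.9])]
scene [([258.2, 192.4], [-2.0, -0.2])]
scene [([258.3, 192.5], [-2.3, 0.2])]
top [([293.8, 185.9], [-48.8, -1.2])]
top []
top []
tcp [ 490.8 -106.5  298.9] yaw -2.904 turn +z 0.001 tool-axes shift [-63.   84.3  -1.1] F [ 0.  -0.1  0.2] t 10.4167
far edge fixture x [27.52062782 -1.58264589] (np.float64(200.0), np.float64(216.5)) [199.16967509 191.90871583]
[226.24213904 205.81973061]
[101. 106. 101.  87.  83.  85.  87.  94. 126. 176. 215. 228. 226. 189.
 146. 132. 134.]
[65, 56, 41, 50, 50, 92, 135, 155, 155, 153, 144, 140, 150, 150, 156, 162, 154, 154, 139, 127, 141, 156, 156, 158, 158, 154]
```

The readings suggest the cup may sit ~2–3 mm short, with the hand possibly having met the clamp arm. I'll push again further to -y, using the wrist moment to tell where contact is.

```bash
python3 - <<'E'
from h import *
*o,th=np.load("fix.npy")
delta(fx((-75,-9,18),o,th),th-np.pi);print(get_state()["torque"].round(2))
E
```

```text
tcp [ 490.8 -106.6  299.2] yaw -2.904 turn +z 0.0 tool-axes shift [ 24.7 -69.6 281.2] F [-0.3 -0.9 -1.3] t 10.4667
[-0.02  0.02 -0.03]
```

{"method": "carry_out", "body": {
  "steps": [12,-34,0,0,1,12,-34,0,0,1,0,0,20,0,1,0,0,35,0,1,0,0,35,0,1,0,0,35,0,1,0,0,35,0,1,0,0,35,0,1,0,0,35,0,1,0,0,25,0,1,0,0,15,0,1,0,0,10,0,1,0,0,0,0,1]
}}

```text
time_s: 11.55
eef_pos: [482.6, -177.5, 17.9]
tool_rot: [0.373, -3.117, -0.002]
wrist_force: [0.4, 0.4, 0.1]
grip_width: 0.007
finger_force: 0.0
```

```bash
python3 - <<'E'
from h import *
*o,th=np.load("fix.npy")
delta(fx((-44,-9,18),o,th),th-np.pi);print(get_state()["torque"].round(2))
E
```

```text
tcp [ 482.6 -177.5   17.9] yaw -2.904 turn +z 0.001 tool-axes shift [-30.6  -2.6  -0.2] F [0.4 0.4 0.1] t 11.55
[-0.01  0.05  0.03]
```

{"method": "carry_out", "body": {
  "steps": [-8,-2,0,0,1,-8,0,0,0,1,-7,0,0,0,1,-4,0,0,0,1,-2,0,0,0,1,0,0,0,0,1]
}}

```text
time_s: 12.05
eef_pos: [513.5, -172.0, 20.2]
tool_rot: [-0.376, 3.118, -0.0]
wrist_force: [0.6, 0.8, -0.4]
grip_width: -0.002
finger_force: 0.0
```

{"method": "carry_out", "body": {
  "steps": [-1.5,0,0,0,1,-1,0,0,0,1,-1,0,0,0,1,-1,0,0,0,1,0,0,0,0,1]
}}

```text
time_s: 12.47
eef_pos: [515.9, -171.7, 19.5]
tool_rot: [0.374, -3.117, 0.0]
wrist_force: [-5.7, -1.1, 4.0]
grip_width: 0.001
finger_force: 0.0
```

```bash
python3 - <<'E'
from h import *
*o,th=np.load("fix.npy")
delta(fx((-40,-9,18),o,th),th-np.pi);print(get_state()["torque"].round(2))
E
```

```text
tcp [ 515.9 -171.7   19.5] yaw -2.903 turn +z 0.002 tool-axes shift [-0.9 -0.4  1.5] F [-5.7 -1.1  4. ] t 12.4667
[-0.13  1.01  0.06]
```

Contact came at the same place, and the moment (lever arm ≈0.18 m) puts it at the fingertips, so the cup is solidly on the stop. I'll retreat and go to the handle.

{"method": "carry_out", "body": {
  "steps": [1,0,0,0,1,1,0,0,0,1,3,0,0,0,1,10,0,0,0,1,14,0,0,0,1,10,0,0,0,1,2,0,-10,0,1,0,0,-25,0,1,0,0,-35,0,1,0,0,-35,0,1,0,0,-35,0,1,0,0,-35,0,1,0,0,-35,0,1,0,0,-35,0,1,0,0,-25,0,1,0,0,-10,0,1,0,0,0,0,1]
}}

```text
time_s: 13.88
eef_pos: [478.3, -180.8, 302.9]
tool_rot: [-0.375, 3.115, -0.004]
wrist_force: [-0.1, -0.3, -1.1]
grip_width: -0.0
finger_force: 0.0
```

```bash
python3 look.py; python3 - <<'E'
from h import *
*o,th=np.load("fix.npy")
delta(fx((13,150,290),o,th),th-np.pi)
E
```

```text
tcp [ 478.3 -180.8  302.9] yaw -2.902 turn +z 0.003 tool-axes shift [-38.5   6.5 285. ] F [-0.1 -0.3 -1.1] t 13.8833
scene [258.2 192.4] [248 184  21  18 281] fixture [-1.6 -1.1]
top [290.7 171.1] [282 163  19  17 248] fixture [ 0.5 -3.4]
tcp [ 477.  -180.7  299.2] yaw -2.902 turn +z 0.002 tool-axes shift [-94.1 158.    9.2] F [ 0.3  0.4 -0.1] t 13.9833
```

{"method": "carry_out", "body": {
  "steps": [-19,31.5,0,0,1,-19,31.5,0,0,1,-19,31.5,0,0,1,-19,31.5,0,0,1,-18,32,0,0,1,0,0,15,0,1,0,0,30,0,1,0,0,30,0,1,0,0,30,0,1,0,0,20,0,1,0,0,13,0,1,0,0,0,0,1]
}}

```text
time_s: 14.98
eef_pos: [528.9, -5.2, 158.1]
tool_rot: [0.375, -3.113, -0.002]
wrist_force: [-0.7, -0.1, -0.1]
grip_width: -0.0
finger_force: 0.0
```

```bash
python3 - <<'E'
from h import *
*o,th=np.load("fix.npy")
delta(fx((13,126,160),o,th),th-np.pi)
E
```

```text
tcp [528.9  -5.2 158.1] yaw -2.902 turn +z 0.003 tool-axes shift [ -2.1 -24.2  -2. ] F [-0.7 -0.1 -0.1] t 14.9833
```

{"method": "carry_out", "body": {
  "steps": [-1,-5,-1,0,1,-1,-5,-1,0,1,0,-5,0,0,1,0,-4,0,0,1,0,-4,0,0,1,0,-4,0,0,1,0,-4,0,0,1,0,-4,0,0,1,0,-4,0,0,1]
}}

```text
time_s: 15.73
eef_pos: [541.8, -37.7, 166.2]
tool_rot: [0.381, -3.118, -0.007]
wrist_force: [-21.7, 19.7, 37.3]
grip_width: -0.0
finger_force: 18.4
```

{"method": "carry_out", "body": {
  "steps": [0,-4,0,0,1,0,-4,0,0,1,0,-4,0,0,1,0,-4,0,0,1,0,-4,0,0,1]
}}

```text
time_s: 16.15
eef_pos: [547.6, -61.2, 164.4]
tool_rot: [-0.377, 3.118, 0.001]
wrist_force: [-0.8, 3.3, 3.9]
grip_width: 0.001
finger_force: 1.8
```

{"method": "carry_out", "body": {
  "steps": [0,-4,0,0,1,0,-4,0,0,1,0,-4,0,0,1,0,-4,0,0,1,0,-4,0,0,1]
}}

```text
time_s: 16.57
eef_pos: [551.8, -82.3, 163.6]
tool_rot: [0.374, -3.119, 0.001]
wrist_force: [0.6, 0.3, 0.3]
grip_width: -0.002
finger_force: 0.3
```

```bash
python3 look.py; python3 - <<'E'
from h import *
*o,th=np.load("fix.npy")
delta(fx((13,60,160),o,th),th-np.pi)
a=np.load('scene2.npz')['im'][145:255,205:325,::-1];b=get_image("wrist")[...,::-1]
o2=np.zeros((560,800,3),np.uint8);a=cv2.resize(a,(480,440),interpolation=cv2.INTER_CUBIC);o2[:440,:480]=a;o2[:240,480:]=cv2.resize(b,(320,240));cv2.imwrite('pics/s5.png',o2)
E
```

```text
tcp [551.8 -82.3 163.6] yaw -2.903 turn +z 0.002 tool-axes shift [ 55.1 -72.7 145.6] F [0.6 0.3 0.3] t 16.5667
scene [258.8 192.4] [250 184  19  18 267] fixture [-3.1 -1.6]
tcp [551.8 -82.9 163.5] yaw -2.904 turn +z 0.0 tool-axes shift [ 1.8 -9.2  3.5] F [ 0.2  0.4 -0.1] t 16.6667
```

View pics/s5.png

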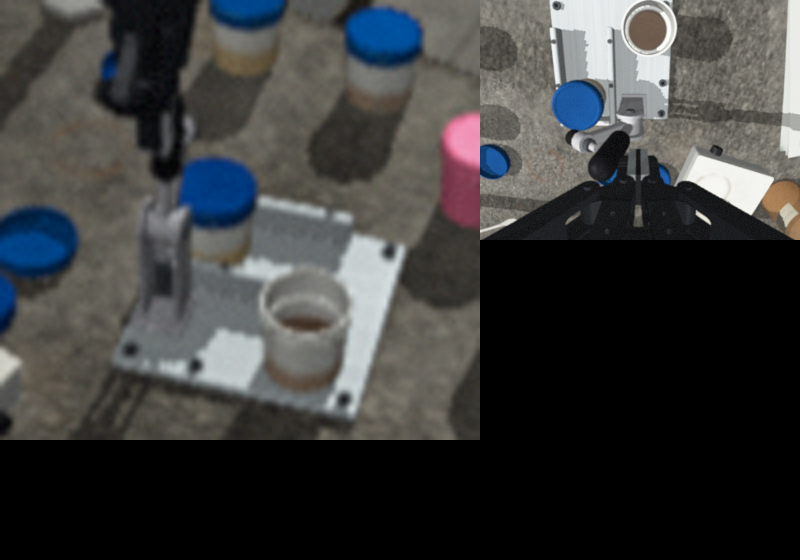

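The wrist view shows the handle swung over in front of the fingers (end at about 605,160) and the arm coming down towards the lid. The force is about zero, so the lever is near its dead point, and I'll continue pushing.

{"method": "carry_out", "body": {
  "steps": [0,-4,0,0,1,0,-4,0,0,1,0,-4,0,0,1,0,-4,0,0,1,0,-4,0,0,1,0,0,0,0,1,0,0,0,0,1]
}}

```text
time_s: 17.3
eef_pos: [556.6, -101.1, 163.8]
tool_rot: [0.374, -3.119, -0.0]
wrist_force: [-0.2, 1.3, 0.0]
grip_width: -0.002
finger_force: 0.0
```

```bash
cat >dark.py <<'E'
from h import *
*o,th=np.load("fix.npy")
delta(fx((13,60,160),o,th),th-np.pi)
im=get_image("wrist");m=camera_model("wrist")
g=cv2.cvtColor(im,cv2.COLOR_RGB2GRAY)
print("exp open,dead,lock px",proj([fx(p,o,th) for p in((14,100,170),(14,45,176),(14,-16,133))],m).round().tolist())
k=(g<40).astype(np.uint8);N,l,st,c=cv2.connectedComponentsWithStats(k)
for i in range(1,N):
    if st[i][4]>120:print(c[i].round(),st[i])
q=proj(fx((14,-16,133),o,th),m)[0].round().astype(int);print(g[q[1]-3:q[1]+4:3,q[0]-3:q[0]+4:3])
E
python3 dark.py
```

```text
tcp [ 556.6 -101.1  163.8] yaw -2.903 turn +z 0.002 tool-axes shift [2.3 9.5 3.8] F [-0.2  1.3  0. ] t 17.3
exp open,dead,lock px [[357.0, 259.0], [238.0, 266.0], [133.0, 225.0]]
[170. 217.] [ 117  196  105   45 2952]
[ 51. 244.] [ 25 231  40  41 289]
[253. 260.] [250 239   7  43 247]
[ 18. 269.] [  4 241  43  44 375]
[253. 342.] [    5   249   496   135 29733]
[[27 30 23]
 [45 37 17]
 [31 30 37]]
```

The handle's dark blob now ends at the expected locked pixel (133,225). I'll retreat upwards and away.

{"method": "carry_out", "body": {
  "steps": [0,4,-5,0,1,0,5,-20,0,1,0,0,-30,0,1,0,0,-30,0,1,0,0,-30,0,1,0,0,-20,0,1,0,0,-5,0,1,20,10,0,0,1,25,10,0,0,1,0,0,0,0,1,0,0,0,0,1]
}}

```text
time_s: 18.27
eef_pos: [505.2, -83.0, 303.9]
tool_rot: [0.375, -3.119, 0.003]
wrist_force: [0.9, -0.7, -0.0]
grip_width: -0.001
finger_force: 0.0
```

```bash
python3 dark.py; python3 look.py; python3 -c "
from h import *
a=get_image('wrist')[60:240,110:360,::-1];b=np.load('scene2.npz')['im'][155:255,215:315,::-1]
o=np.zeros((400,800,3),np.uint8);o[:302,:420]=cv2.resize(a,(420,302),interpolation=3);o[:380,420:]=cv2.resize(b,(380,380),interpolation=2);cv2.imwrite('pics/s6.png',o)"
```

```text
tcp [505.2 -83.  303.9] yaw -2.902 turn +z 0.002 tool-axes shift [-43.4 -19.9 144. ] F [ 0.9 -0.7 -0. ] t 18.2667
exp open,dead,lock px [[274.0, 223.0], [212.0, 226.0], [157.0, 208.0]]
[ 25. 109.] [  9  89  23  45 180]
[ 29. 193.] [ 11 179  28  36 195]
[177. 204.] [148 193  59  24 909]
[ 68. 245.] [ 59 227  28  29 135]
[257. 341.] [    5   239   498   145 31142]
[[36 28 19]
 [42 23 23]
 [32 28  6]]
tcp [505.8 -83.3 303.9] yaw -2.903 turn +z 0.002 tool-axes shift [ 10.3 -82.4 286. ] F [-0.4  0.3 -0.1] t 18.3167
scene [260.  193.1] [252 184  17  18 221] fixture [-6.9  0.1]
```

View pics/s6.png

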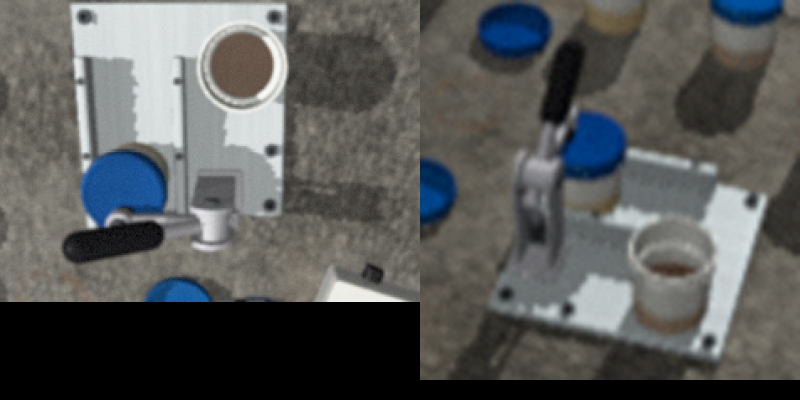

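The handle lies over the cup in its locked position and the pad is on the lid. The cup is upright and its lid edge in the scene view is unchanged by the clamping (right edge still at column 269). The other cups stand where they were and the hand is clear, so I'll hand in.

```bash
python3 -c "
from workcell import *
print(job_done())"
```

```text
the job is handed in; nothing more can be done
None
```

I pushed the cup against the end stop and snapped the clamp into lock with its pad on the lid, then withdrew the hand and handed in at about 18 s; fully home rests on two pushes meeting solid resistance at the same point, as camera readings of the lid mostly put it 2–3 mm short, which I took as measurement error, and the bottle was not re-checked.

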